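Cancel the short bar blank and scrap it

TASK

Three brass bars sit in the stamping stands on the goldsmith's bench, and one is clearly shorter than the other two. Take the mallet and strike the sprung punch over the short bar briskly, driving it all the way down onto the bar, then stand the mallet back upright on its round black pad and lay the short bar flat in the red scrap tray. Do not press the other two punches, and leave the two long bars, the jar, the brush, the ring stick and the steel weight where they are.

Things in the scene. Friction and masses are not known exactly. Their poses are not given: they have to be found in the camera images.
- blank_short: brass bar, 125 long x 32 wide x 6 thick mm, lying flat on stand_c; its long tail sticks out towards the robot. Origin: on the underside, on the bar's midline, 30 mm from its far (punch-side) end; x runs along the bar away from the tail, so the bar spans x = -95 to +30 mm; z up. This is the short one; it weighs about 0.2 kg.
- blank_long1: brass bar, 175 long x 32 wide x 6 thick mm, lying flat on stand_a; its long tail sticks out towards the robot. Origin: on the underside, on the bar's midline, 30 mm from its far (punch-side) end; x runs along the bar away from the tail, so the bar spans x = -145 to +30 mm; z up. Leave it.
- blank_long2: brass bar, 175 long x 32 wide x 6 thick mm, lying flat on stand_b; its long tail sticks out towards the robot. Origin: on the underside, on the bar's midline, 30 mm from its far (punch-side) end; x runs along the bar away from the tail, so the bar spans x = -145 to +30 mm; z up. Leave it.
- stand_a: blue stamping stand, fixed, holding a long bar. Origin: on the bench below the punch axis; x points to the rear column, z up. Steel anvil tongue 18 wide, top at 30 mm, x -85 to -25; foot 80 wide, 30 high, x -25 to +65; punch guide, arm and column above x -19 to +62, z 68 to 98. Fingers can straddle the bar over the tongue; it draws out to -x; 12 mm from bar to raised punch tip
- stand_b: blue stamping stand, fixed, holding the other long bar. Origin: on the bench below the punch axis; x points to the rear column, z up. Steel anvil tongue 18 wide, top at 30 mm, x -85 to -25; foot 80 wide, 30 high, x -25 to +65; punch guide, arm and column above x -19 to +62, z 68 to 98. Fingers can straddle the bar over the tongue; it draws out to -x; 12 mm from bar to raised punch tip
- stand_c: blue stamping stand, fixed, holding the short bar. Origin: on the bench below the punch axis; x points to the rear column, z up. Steel anvil tongue 18 wide, top at 30 mm, x -85 to -25; foot 80 wide, 30 high, x -25 to +65; punch guide, arm and column above x -19 to +62, z 68 to 98. Fingers can straddle the bar over the tongue; it draws out to -x; 12 mm from bar to raised punch tip
- punch_a_top (a point): centre of the flat top of the brass punch head (36 mm diameter, 10 mm thick) of stand_a; 127 mm above the bench when up; moves down with the punch. The spring takes about 4 N to start and 9 N at the bottom
- punch_b_top (a point): centre of the flat top of the brass punch head (36 mm diameter, 10 mm thick) of stand_b; 127 mm above the bench when up; moves down with the punch. The spring takes about 4 N to start and 9 N at the bottom
- punch_c_top (a point): centre of the flat top of the brass punch head (36 mm diameter, 10 mm thick) of stand_c; 127 mm above the bench when up; moves down with the punch. The spring takes about 4 N to start and 9 N at the bottom
- punch_a (a joint): downward travel of the punch of stand_a in m: 0 = up, about 0.012 = its tip bears on the bar, 0.014 = mechanical end; springs back up by itself
- punch_b (a joint): downward travel of the punch of stand_b in m: 0 = up, about 0.012 = its tip bears on the bar, 0.014 = mechanical end; springs back up by itself
- punch_c (a joint): downward travel of the punch of stand_c (over the short bar) in m: 0 = up, about 0.012 = its tip bears on the bar, 0.014 = mechanical end; springs back up by itself
- mallet: 0.4 kg mallet standing on its head's lower face on the pad: upright head 48 diameter, 76 high, steel with white faces; wooden handle level at mid-head (axis 38 mm above the origin), 22 wide, 24 high, along -x, end at x = -170. Origin: centre of the lower face; z up along the head. Balance point 13 mm from head axis towards handle. Either face may strike
- pad: round black rubber pad, 110 mm diameter, 8 mm thick, fixed to the bench: the mallet's place. Origin: centre of its underside
- tray: open red scrap tray, fixed, 200 (x) x 160 (y) mm outside, 36 mm high, walls and floor 5 mm. Origin: centre of its underside
- jar: amber glass jar with red lid, 64 mm diameter, 85 mm high, standing behind the stands; leave it. Origin: centre of its underside
- brush: bench brush, 180 mm long, lying behind the stands along its x; leave it. Origin: centre of its underside
- ring_stick: steel ring stick with dark wooden handle, 195 mm long, 24 mm thick, lying behind the stands along its x; leave it. Origin: on the bench below its middle
- weight: upright steel cylinder, 50 mm diameter, 50 mm high; leave it. Origin: centre of its underside
Things that resemble listed ones, but are neither listed nor needed, are in the scene too. Leave any blue, pink or white look-alike of the blank_long2 alone.

How it is judged:
On the way, in this order (a step that is already met when the one before it is completed fails the run):
1. a brisk blow of the mallet on the punch over the short bar: the mallet comes down on it at over 0.15 m/s, or the punch is driven at over 0.06 m/s, the bar still under it (((linear speed of mallet above 0.15 m/s and distance between mallet and punch_c_top below 0.035 m and horizontal distance between mallet and punch_c_top below 0.02 m) or (velocity of joint punch_c above 0.06 m/s and value of joint punch_c above 0.0005 m and contact force between mallet and punch_c above 0.5 N)) and value of joint punch_c below 0.0105 m and horizontal distance between blank_short and stand_c below 0.02 m).
2. the mallet has driven that punch all the way down onto the short bar (past 10.5 mm) (value of joint punch_c above 0.0105 m and contact force between mallet and punch_c above 0.5 N and horizontal distance between blank_short and stand_c below 0.02 m).
At the end, for the whole second after the job is handed in: Short bar flat (0.12 rad) and still on the red tray's floor; mallet upright (0.1 rad) and still on its head, within 40 mm of the pad's centre; all punches up (under 3 mm); long bars still in their stands (25 mm) (x of blank_short in the frame of tray between -0.095 and 0.095 m and y of blank_short in the frame of tray between -0.075 and 0.075 m and z of blank_short in the frame of tray below 0.02 m and (angle between blank_short's own z axis and vertical below 0.12 rad or angle between blank_short's own z axis and vertical above 3.02 rad) and linear speed of each of blank_short, mallet below 0.02 m/s and horizontal distance between mallet and pad below 0.04 m and (angle between mallet's own z axis and vertical below 0.1 rad or angle between mallet's own z axis and vertical above 3.04 rad) and height (world z) of mallet below 0.1 m and value of joint each of punch_a, punch_b, punch_c below 0.003 m and horizontal distance between blank_long1 and stand_a below 0.025 m and horizontal distance between blank_long2 and stand_b below 0.025 m); the robot touches nothing.
It fails at once if a punch over a long bar is pressed by more than 5 mm (value of joint any of punch_a, punch_b above 0.005 m).
It fails at once if a long bar is moved by more than 20 mm (distance of any of blank_long1, blank_long2 from where it was at the start of the episode above 0.02 m).
It fails at once if the jar, brush, ring stick or weight is moved by more than 25 mm (distance of any of jar, brush, ring_stick, weight from where it was at the start of the episode above 0.025 m).
It also fails if it takes over 64 s, if anything falls off the work surface, if the arm or the gripper's body presses on something with over 40 N, if the wrist force passes 120 N, or if a joint passes its speed limit or range.

ROBOT

A 6-joint arm with a two-finger parallel gripper is mounted at the origin on the work surface. World frame = base frame: x ahead of the robot, y to its left, z up, the work surface at z = 0. Lengths are in m, angles in rad, forces in N, time in s.
With the tool pointing down it reaches from about 0.35 to 0.975 m from the base axis. Payload 7.1 kg.
Tool frame: the origin (TCP) lies midway between the tips of the shut fingers; the grasp point (between the pads) lies behind it (manip.pinch_z is the z of the grasp point in the tool frame, in m); z points along the fingers, y is the direction in which the jaws open and shut (so a half turn about z gives the same grasp; the last joint's range is limited). The gripper opens to 88 mm and grips with 3 to 60 N. Pads are 20 mm wide; open, the fingers measure 115 mm over their backs; the gripper's body (75 mm by 178 mm) begins 61 mm behind the grasp point.
Start: joints at [1.158, 0.423, 1.63, -0, 1.089, -0.019], TCP at [0.24, 0.577, 0.223] pointing down, gripper open.
Joint ranges: [-3, 3], [-0.9, 2.11], [0.09, 2.58], [-1.31, 4.45], [0.11, 2.69], [-2.54, 2.54]. Speed limits (rad/s): [2.39, 2.39, 3.01, 3.14, 3.14, 3.14].

INTERFACE

Orientations are given as a unit quaternion [x, y, z, w].
In Python, from plant import manip, jaws, optics gives the robot as it stands. Calls block until the motion is done:
- manip.move_ptp(position, orientation): joint-space move of the TCP to a pose.
- manip.movel(position, orientation=None, vel=0.15, until_force=None): straight line of the TCP; orientation=None keeps the orientation; vel is the mean speed in m/s. With until_force (N) it stops when the force on the tool has changed by that much, and returns True; else False.
- manip.goto_joints(angles): joint-space move.
- jaws.set_gripper(opening, f_grip=None): finger opening in m; f_grip is the grip in N (None keeps the last); returns when the fingers have stopped.
- manip.sleep(seconds).
- manip.ik(position, orientation): joint angles nearest the present ones, or None.
- optics.snapshot(name): name is "scene" or "top" or "wrist"; returns a dict with "image" (400x640x3 uint8, red, green, blue), "fx", "fy", "cx", "cy" (pixels), "distortion" ([k1, k2, p1, p2, k3] as OpenCV has them; the pictures are not rectified), "extrinsics" (4x4, takes a point from world to camera coordinates); the wrist camera has in their place "mount" (4x4, takes a point from camera to tool coordinates, whose origin is the TCP and whose axes are the flange's). Camera axes: x right, y down, z forward; pixel columns grow to the right and rows downward; lengths in m; the calibration is good to about 2 mm. A picture is of the moment at which its call begins: read the wrist's pose just before it. There is no depth.
A pose or a line that the arm cannot do raises manip.MotionError and nothing moves.
- manip.hand_in(): hands the job in, once; it reports no verdict.
Readings, each from a call of its own:
- manip.current_time_s(): time.
- manip.current_joint_pos(): joint angles.
- manip.current_dq(): joint speeds.
- manip.current_joint_efforts(): joint torques, N m.
- manip.current_position(): TCP position.
- manip.current_tcp_rot(): TCP orientation.
- manip.current_contact_force(): force on the tool from outside, world axes, zero at the start.
- manip.current_ft_torque(): the same for the moment, N m.
- manip.current_grip_width(): finger opening in m.
Only numpy, scipy, OpenCV 4.12 (cv2) and the standard library are available. Lean on these libraries where they do the work, as an engineer would, in place of code of your own. Each camera call takes 0.05 s, during which the arm holds its last target.

## Working session

There is one attempt and no reset: what is moved stays moved. The work goes in short steps, each a Python script; the robot and the scene stay as the last script left them, time stands still between calls to the robot, and variables do not carry over. Pictures are saved under pics/ and viewed, and the job is handed in when it is done.

```bash
ls; mkdir -p pics; cat > h.py <<'E'
import numpy as np, cv2
from plant import manip, jaws, optics
def snap(n,f=None):
    s=optics.snapshot(n)
    if f: cv2.imwrite('pics/'+f+'.png',s['image'][:,:,::-1])
    return s
def K(s): return np.array([[s['fx'],0,s['cx']],[0,s['fy'],s['cy']],[0,0,1.]])
def ray(s,px,z,E=None):
    E=np.array(s['extrinsics']) if E is None else E
    p=cv2.undistortPoints(np.array(px,float).reshape(-1,1,2),K(s),np.array(s['distortion'],float)).reshape(-1,2)
    R=E[:3,:3];o=-R.T@E[:3,3]
    d=np.c_[p,np.ones(len(p))]@R
    return o+d*((z-o[2])/d[:,2])[:,None]
def proj(s,P):
    E=np.array(s['extrinsics'])
    r,_=cv2.Rodrigues(E[:3,:3]); return cv2.projectPoints(np.array(P,float).reshape(-1,1,3),r,E[:3,3],K(s),np.array(s['distortion'],float))[0].reshape(-1,2)
E
python3 - <<'E'
from h import *
for n in('scene','top','wrist'):
    s=snap(n,n+'0'); print(n,{k:np.round(v,3).tolist() for k,v in s.items() if k!='image'})
print(manip.current_time_s(),manip.pinch_z,manip.current_tcp_rot(),manip.current_grip_width())
E
```

```text
pics
scene {'fx': 459.173, 'fy': 459.173, 'cx': 313.266, 'cy': 198.664, 'distortion': [-0.014, 0.0, 0.0, 0.0, 0.0], 'extrinsics': [[-0.454, 0.891, -0.008, 0.246], [0.597, 0.297, -0.745, -0.247], [-0.662, -0.343, -0.667, 1.772], [0.0, 0.0, 0.0, 1.0]]}
top {'fx': 463.204, 'fy': 463.204, 'cx': 318.036, 'cy': 192.824, 'distortion': [-0.08, 0.0, 0.0, 0.0, 0.0], 'extrinsics': [[-0.015, -1.0, -0.0, 0.018], [-0.978, 0.014, -0.21, 0.525], [0.21, -0.003, -0.978, 1.344], [0.0, 0.0, 0.0, 1.0]]}
wrist {'fx': 322.807, 'fy': 322.807, 'cx': 319.966, 'cy': 203.241, 'distortion': [-0.035, 0.0, 0.0, 0.0, 0.0], 'mount': [[-0.0, -0.96, -0.278, 0.077], [1.0, -0.0, -0.0, -0.0], [-0.0, -0.278, 0.96, -0.164], [0.0, 0.0, 0.0, 1.0]]}
0.15 -0.0187 [ 1.95642932e-01  9.80675030e-01 -5.61541895e-04 -1.17484196e-04] 0.08782546142075744
```

View pics/scene0.png

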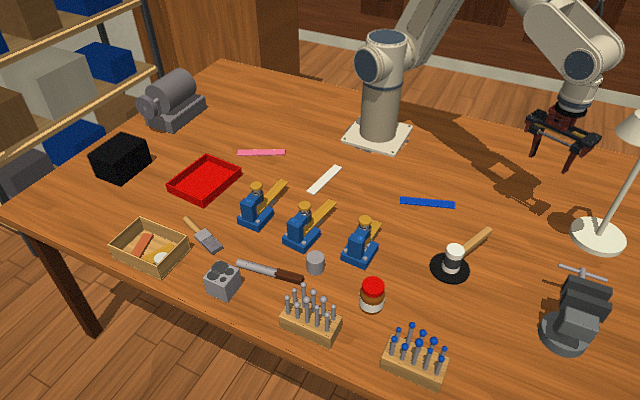

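View pics/top0.png

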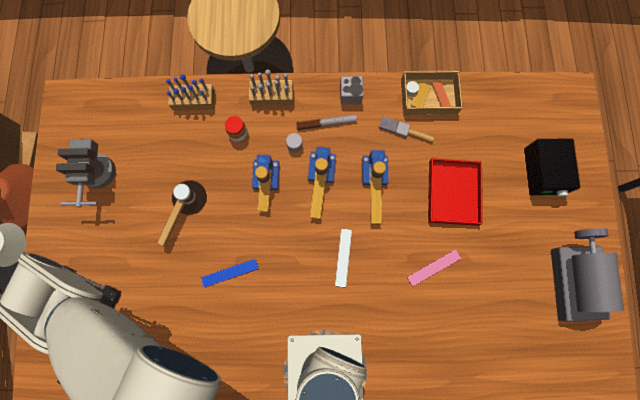

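View pics/wrist0.png

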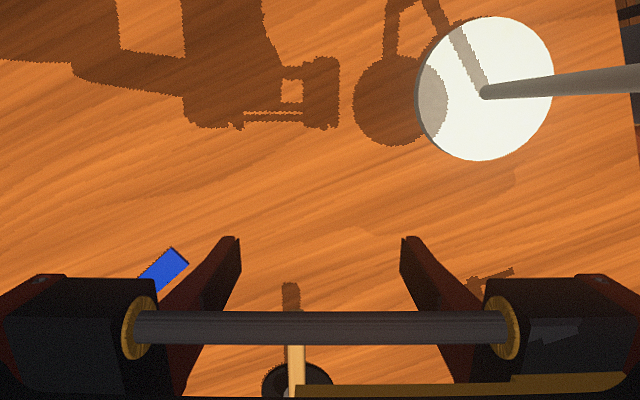

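The scene shows stands in the top image at (265,170), (321,165) and (375,165). The mallet is at (182,192), its pad at (188,197), the tray at (456,193), the jar at (235,127) and the weight at (293,142).
Things that could be taken for the short bar: the brass bars in the top image at (265,198), (318,198) and (376,200), and the loose blue (230,273), white (343,258) and pink (434,268) bars. By the description I choose the leftmost brass one at (265,198). Next is a close crop to check it.

```bash
python3 - <<'E'
import cv2
im=cv2.imread('pics/top0.png')
cv2.imwrite('pics/crop1.png',cv2.resize(im[140:250,150:390],None,fx=3.3,fy=3.3,interpolation=cv2.INTER_CUBIC))
im=cv2.imread('pics/scene0.png')
cv2.imwrite('pics/crop2.png',cv2.resize(im[170:290,230:500],None,fx=2.9,fy=2.9,interpolation=cv2.INTER_CUBIC))
E
```

```text
(no output)
```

View pics/crop1.png

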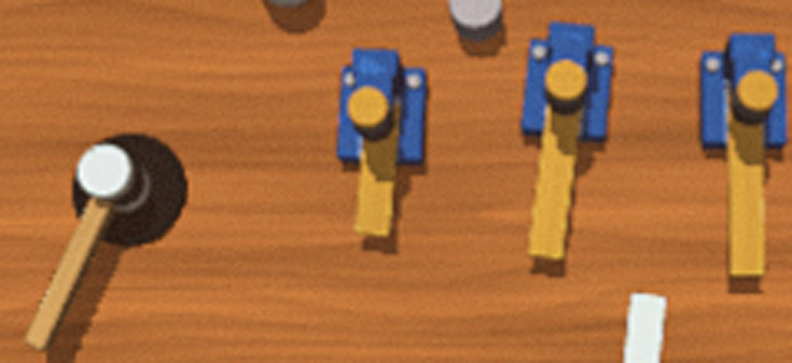

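View pics/crop2.png

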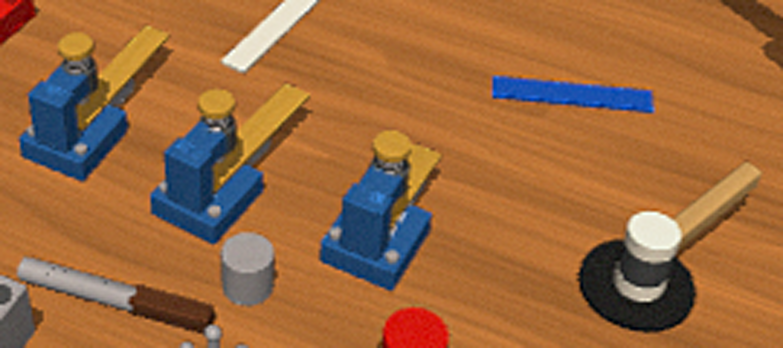

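The crop confirms it: the bar in the left stand shows a tail about half as long as the other two. Now I measure.

```bash
cat > meas.py <<'E'
from h import *
T=optics.snapshot('top');S=optics.snapshot('scene')
def blobs(im,lo,hi,roi,amin=25):
    hsv=cv2.cvtColor(im,cv2.COLOR_RGB2HSV);m=cv2.inRange(hsv,lo,hi)
    k=np.zeros_like(m);x0,y0,x1,y1=roi;k[y0:y1,x0:x1]=255;m&=k
    cs,_=cv2.findContours(m,cv2.RETR_EXTERNAL,cv2.CHAIN_APPROX_NONE)
    return sorted([c for c in cs if cv2.contourArea(c)>amin],key=cv2.contourArea)[::-1]
def tri(pt,ps):
    A=[]
    rows=[]
    for s,p in((T,pt),(S,ps)):
        E=np.array(s['extrinsics']);u=cv2.undistortPoints(np.array([[p]],float),K(s),np.array(s['distortion'],float))[0,0]
        rows+= [u[0]*E[2]-E[0],u[1]*E[2]-E[1]]
    A=np.array(rows);return np.linalg.lstsq(A[:,:3],-A[:,3],rcond=None)[0]
E
python3 - <<'E'
from meas import *
for nm,s,roi in(('T',T,(150,150,220,260)),('S',S,(420,230,500,290))):
    for lo,hi,w in(((0,0,140),(180,60,255),'white'),((8,60,130),(25,170,255),'wood'),((0,0,0),(180,255,55),'dark')):
        for c in blobs(s['image'],lo,hi,roi)[:2]:
            print(nm,w,cv2.contourArea(c),np.round(cv2.minAreaRect(c),1) if 0 else cv2.minAreaRect(c),cv2.boundingRect(c))
for nm,s,roi in(('T',T,(240,140,400,235)),('S',S,(230,170,400,280))):
    for lo,hi,w in(((15,140,110),(28,255,255),'brass'),((100,120,40),(125,255,255),'blue')):
        for c in blobs(s['image'],lo,hi,roi)[:5]:
            print(nm,w,cv2.contourArea(c),[np.round(v,1) for v in cv2.minAreaRect(c)],cv2.boundingRect(c))
c=blobs(T['image'],(0,150,60),(6,255,255),(415,150,500,240))[0];print('tray',cv2.minAreaRect(c),ray(T,cv2.boxPoints(cv2.minAreaRect(c)),0.036).round(3))
c=blobs(S['image'],(0,150,60),(6,255,255),(150,140,260,220))[0];M=cv2.moments(c);print('trayS',cv2.boundingRect(c))
for s in(T,S):
    hsv=cv2.cvtColor(s['image'],cv2.COLOR_RGB2HSV)
    for p in ((262,172),(265,195)) if s is T else ((365,219),(374,228)): print(hsv[p[1],p[0]])
E
```

```text
T white 183.5 ((181.25, 191.25003051757812), (14.849241256713867, 15.55634880065918), 45.0) (173, 184, 17, 16)
T wood 278.5 ((169.60220336914062, 222.2810516357422), (7.128640174865723, 49.296363830566406), 25.01689338684082) (157, 199, 26, 47)
T dark 395.5 ((193.60621643066406, 197.4071044921875), (23.215129852294922, 32.527793884277344), 3.814074993133545) (181, 181, 25, 33)
S white 231.0 ((455.0, 251.5), (17.0, 18.0), 90.0) (446, 243, 19, 18)
S white 52.0 ((449.91461181640625, 269.731689453125), (15.505154609680176, 6.774774551391602), 12.094757080078125) (443, 265, 16, 9)
S wood 232.5 ((476.9320983886719, 238.36224365234375), (9.816812515258789, 34.315406799316406), 55.619659423828125) (460, 230, 33, 22)
S dark 818.5 ((448.826171875, 269.05035400390625), (40.150848388671875, 27.704084396362305), 17.52556800842285) (430, 253, 40, 31)
T brass 455.0 [array([375.5, 198. ]), array([11., 50.]), np.float64(0.0)] (370, 173, 12, 51)
T brass 432.5 [array([317.3, 195.7]), array([11.4, 44.8]), np.float64(7.1)] (309, 173, 16, 46)
T brass 281.5 [array([263.5, 194.9]), array([11.3, 32.6]), np.f
[... 1034 characters left out ...]
p.float64(90.0)] (298, 200, 14, 11)
S brass 84.5 [array([255.4, 185.3]), array([ 9.8, 12.1]), np.float64(63.4)] (249, 181, 15, 10)
S blue 812.5 [array([360.5, 247.9]), array([30.9, 37.9]), np.float64(25.0)] (341, 227, 37, 43)
S blue 793.5 [array([299. , 233.5]), array([33.2, 36.1]), np.float64(45.0)] (282, 212, 39, 42)
S blue 739.5 [array([252.3, 213.1]), array([33.2, 34.1]), np.float64(42.7)] (237, 193, 37, 39)
tray ((455.5238037109375, 191.5249786376953), (54.471595764160156, 66.07791137695312), 1.3971810340881348) [[ 0.428 -0.321  0.036]
 [ 0.636 -0.339  0.036]
 [ 0.63  -0.513  0.036]
 [ 0.421 -0.489  0.036]]
trayS (165, 153, 77, 56)
[ 19 183 216]
[ 18 186 189]
[ 19 189 197]
[ 19 180 200]
```

```bash
python3 - <<'E'
from meas import *
mt=ray(T,[[181.2,191.4]],0.084)[0]; ms=ray(S,[[455,251.5]],0.084)[0]
print('mallet top T,S,tri',mt.round(4),ms.round(4),tri((181.2,191.4),(455,251.5)).round(4))
c=blobs(T['image'],(8,60,130),(25,170,255),(150,150,220,260))[0]
vx,vy,x,y=cv2.fitLine(c,cv2.DIST_L2,0,.01,.01).ravel()
hp=ray(T,[[x,y],[x+15*vx,y+15*vy]],0.058);d=hp[1]-hp[0];print('handle mid',hp[0].round(4),'dir',np.degrees(np.arctan2(d[1],d[0])),ray(T,cv2.boxPoints(cv2.minAreaRect(c)),.058).round(3).tolist())
e=ray(T,[[157+3.5+1,245]],.058);print('end',e)
# pad ellipse
c=blobs(T['image'],(0,0,0),(180,255,60),(150,150,220,260))[0]
p=ray(T,c.reshape(-1,2),0.008)
# keep outer edge: convex hull, then robust circle with r=.055
from scipy.optimize import least_squares
h=p[cv2.convexHull(p[:,:2].astype(np.float32),returnPoints=False).ravel()]
f=least_squares(lambda q:np.hypot(h[:,0]-q[0],h[:,1]-q[1])-.055,[mt[0],mt[1]],loss='soft_l1',f_scale=.002);print('pad',f.x,f.fun.std())
# punch head c
def head(s,roi):
    cs=blobs(s['image'],(15,120,60),(28,255,255),roi,10)
    return [(cv2.contourArea(c),cv2.boundingRect(c)) for c in cs]
print(head(T,(250,160,285,180)),head(S,(345,205,385,232)))
print('punch T',ray(T,[[261.8,172.4]],.127),'S',ray(S,[[365.2,219.3]],.127),'tri',tri((261.8,172.4),(365.2,219.3)))
for nm,pt in(('b',(321.5,164)),('a',(378.9,167.2))):print(nm,ray(T,[pt],.127))
for c in blobs(T['image'],(15,140,110),(28,255,255),(240,178,400,235))[:3]:
    q=c.reshape(-1,2); ym=q[:,1].max(); 
    L=[];R=[]
    for yy in range(187,ym-2):
        xs=q[q[:,1]==yy,0];L.append((xs.min(),yy));R.append((xs.max(),yy))
    mid=(np.array(L)+np.array(R))/2.
    vx,vy,x,y=cv2.fitLine(mid.astype(np.float32),cv2.DIST_L2,0,.01,.01).ravel()
    P=ray(T,[[x,y],[x+10*vx,y+10*vy],[x+vx/vy*(ym+.5-y),ym+.5]],.036);d=P[1]-P[0]
    print('bar',P[2].round(4),'mid',P[0].round(4),'dir',np.degrees(np.arctan2(d[1],d[0])),'w',len(L))
E
```

```text
mallet top T,S,tri [0.529  0.4185 0.084 ] [0.543  0.4222 0.084 ] [0.5316 0.4218 0.0724]
handle mid [0.4395 0.4573 0.058 ] dir -22.984127983935956 [[0.378, 0.495, 0.058], [0.51, 0.439, 0.058], [0.501, 0.419, 0.058], [0.369, 0.476, 0.058]]
end [[0.37225771 0.47847907 0.058     ]]
pad [0.52625223 0.41934182] 0.0016977852472281033
[(97.5, (256, 167, 12, 12))] [(204.0, (358, 215, 25, 17))]
punch T [[0.57233346 0.17253921 0.127     ]] S [[0.57817868 0.1779442  0.127     ]] tri [0.57327745 0.17468005 0.1214095 ]
b [[ 0.59494931 -0.00075104  0.127     ]]
a [[ 0.58300388 -0.16729962  0.127     ]]
bar [ 0.4315 -0.164   0.036 ] mid [ 0.4931 -0.1651  0.036 ] dir 178.94803504549773 w 34
bar [0.4496 0.0227 0.036 ] mid [0.5035 0.0148 0.036 ] dir -8.359762934217807 w 29
bar [0.4734 0.1816 0.036 ] mid [0.5168 0.1782 0.036 ] dir -4.459880334423976 w 22
```

Top-view results:
- Mallet head is at (0.529, 0.419), with the handle pointing from end to head at -23°.
- The handle length comes out at 168 mm, against 170 expected.
- The pad is near (0.526, 0.419).
- The punch c head is near (0.572, 0.174) and bar c points at -4.5°.
- The scene view agrees to within 7 mm on the punch.

I'll refine these with the wrist camera.

```bash
cat >> h.py <<'E'
from scipy.spatial.transform import Rotation as Ro
def q(yaw):  # world yaw (deg) of tool x axis, tool pointing down
    a=np.radians(yaw);x=np.array([np.cos(a),np.sin(a),0]);z=np.array([0,0,-1.])
    return Ro.from_matrix(np.c_[x,np.cross(z,x),z]).as_quat()
def wsnap(f):
    p=np.array(manip.current_position());r=Ro.from_quat(manip.current_tcp_rot()).as_matrix()
    s=snap('wrist',f);M=np.eye(4);M[:3,:3]=r;M[:3,3]=p
    s['extrinsics']=np.linalg.inv(M@np.array(s['mount'])); np.save('pics/'+f,s,allow_pickle=True); return s
E
python3 - <<'E'
from h import *
t=manip.current_time_s()
hd=np.array([.529,.419]);u=np.array([np.cos(np.radians(157)),np.sin(np.radians(157))])
g=hd+.040*u
for n,p,yaw in(('grasp',[*g,.027],157),('strike',[.572-.04,.174,.16],180),('bar',[.507,.179,.024],175.5),('tray',[.53-.04,-.415,.03],180)):
    j=manip.ik(p,q(yaw));print(n,None if j is None else np.round(j,2))
manip.move_ptp([*(hd-.05*u),.26],q(157)); wsnap('wm')
manip.move_ptp([.572+.03,.174,.30],q(175.5)); wsnap('wc')
print(manip.current_time_s()-t)
E
```

```text
grasp [ 0.71  0.72  1.64 -0.    0.78 -0.46]
strike [ 0.29  0.41  1.82 -0.    0.91 -1.28]
bar [ 0.32  0.61  1.92 -0.    0.61 -1.17]
tray [-0.72  0.7   1.68 -0.    0.76 -2.29]
2.4417
```

View pics/wm.png

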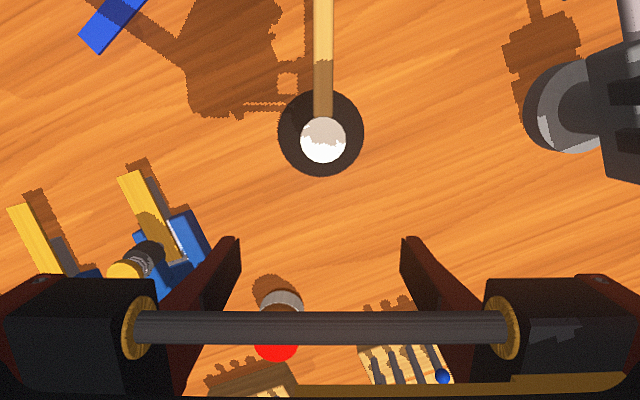

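View pics/wc.png

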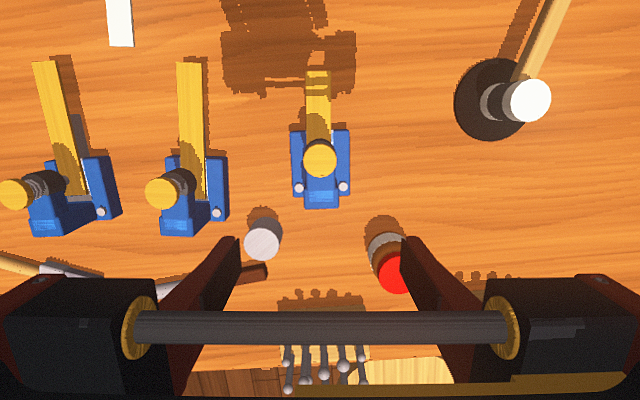

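In the wm picture the mallet top is at (323,139) on the pad at (321,133), with the handle running up to (324,0). In the wc picture punch head c is at (320,160), the bar tail end is at (318,72), and the mallet top is at (530,100).

```bash
python3 - <<'E'
from h import *
a=np.load('pics/wm.npy',allow_pickle=True).item();b=np.load('pics/wc.npy',allow_pickle=True).item()
def mask(s,lo,hi,roi):
    m=cv2.inRange(cv2.cvtColor(s['image'],cv2.COLOR_RGB2HSV),lo,hi);k=np.zeros_like(m);k[roi[1]:roi[3],roi[0]:roi[2]]=255
    return max(cv2.findContours(m&k,cv2.RETR_EXTERNAL,cv2.CHAIN_APPROX_NONE)[0],key=cv2.contourArea)
c=mask(a,(0,0,120),(180,90,255),(290,105,360,175));print('mtop',cv2.minEnclosingCircle(c),ray(a,[cv2.minEnclosingCircle(c)[0]],.084))
c=mask(a,(8,60,90),(28,180,255),(308,0,340,60));
h=ray(a,[[(315+332)/2,3],[(315.5+332.5)/2,55]],.058)
x,y,w,hh=cv2.boundingRect(c);Q=c.reshape(-1,2)
mids=[[Q[Q[:,1]==r,0].mean(),r] for r in(5,20,40,55) if (Q[:,1]==r).sum()>1];print(mids)
H=ray(a,mids,.058);d=H[-1]-H[0];print('handle',H[0],H[-1],np.degrees(np.arctan2(d[1],d[0])))
c=mask(a,(0,0,0),(180,255,75),(270,85,370,180));P=ray(a,c.reshape(-1,2),.008);print('pad',(P.max(0)+P.min(0))/2,P.max(0)-P.min(0))
c=mask(b,(18,140,80),(32,255,255),(300,140,340,180));cc=cv2.minEnclosingCircle(c);print('punch',cc,ray(b,[cc[0]],.127))
print(ray(b,[[319.5,160]],.127))
c=mask(b,(18,100,60),(32,255,255),(295,60,340,135));print(cv2.minAreaRect(c),ray(b,[[318,71.5],[318.5,125]],.036),ray(b,[[305,80],[330,80]],.036))
print('mallet from b',ray(b,[[530,100.5]],.084))
E
```

```text
mtop ((322.72222900390625, 139.2979736328125), 23.41217803955078) [[0.53153346 0.42119497 0.084     ]]
[[np.float64(322.5), 5], [np.float64(322.5), 20], [np.float64(323.0), 40], [np.float64(323.0), 55]]
handle [0.40954113 0.4725271  0.058     ] [0.45333037 0.45464994 0.058     ] -22.20796381518958
pad [0.53023985 0.41943191 0.008     ] [1.08134652e-01 1.07961365e-01 1.11022302e-16]
punch ((319.3271179199219, 160.1401824951172), 16.40915298461914) [[0.57587793 0.17645367 0.127     ]]
[[0.57574554 0.17664547 0.127     ]]
((318.0, 114.0), (38.0, 24.0), 90.0) [[0.47932695 0.1823422  0.036     ]
 [0.54402401 0.17778863 0.036     ]] [[0.48798729 0.16538028 0.036     ]
 [0.49044195 0.19646362 0.036     ]]
mallet from b [[0.53235189 0.42090239 0.084     ]]
```

The views agree within about 3 mm: mallet (0.531, 0.421), punch c (0.575, 0.176), and bar tail + 95 mm giving (0.574, 0.1755). Now I grasp the mallet.

```bash
python3 - <<'E'
from h import *
g=[.4925,.4378]
manip.move_ptp([*g,.16],q(157.5))
jaws.set_gripper(.06,60)
print(manip.movel([*g,.027],vel=.12,until_force=15),manip.current_position())
jaws.set_gripper(0,60); manip.sleep(.2)
print(manip.current_grip_width(),manip.current_position(),manip.current_contact_force())
manip.movel([*g,.12],vel=.12); manip.sleep(.2)
print(manip.current_grip_width(),manip.current_contact_force(),manip.current_ft_torque(),manip.current_time_s())
wsnap('w2');snap('scene','s2')
E
```

```text
False [0.4930387  0.43824891 0.02785108]
0.02163604012963989 [0.49250262 0.43780292 0.02706161] [-0.61353115 -0.35077029  1.99150239]
0.021853233669929518 [-0.45108225  0.25719812 -4.1768464 ] [0.01658876 0.1516438  0.00708009] 7.8833
```

```bash
python3 - <<'E'
import cv2
im=cv2.imread('pics/s2.png');cv2.imwrite('pics/s2c.png',cv2.resize(im[150:320,380:580],None,fx=3.4,fy=3.4,interpolation=cv2.INTER_CUBIC))
E
```

```text
(no output)
```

View pics/s2c.png

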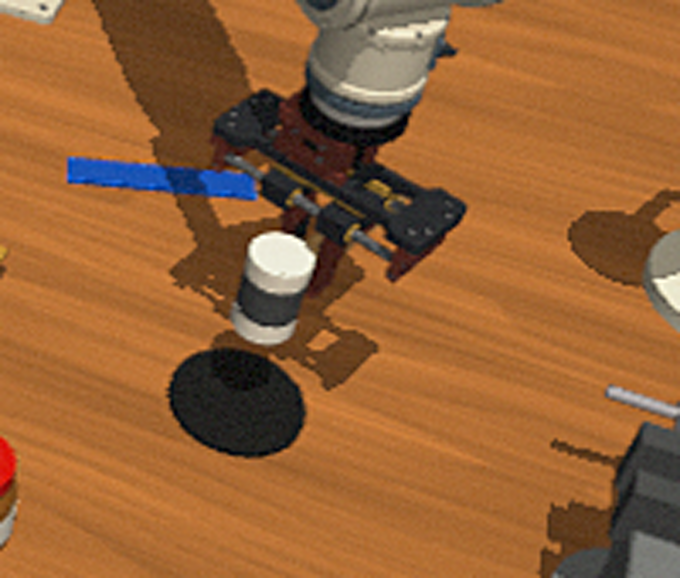

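View pics/w2.png

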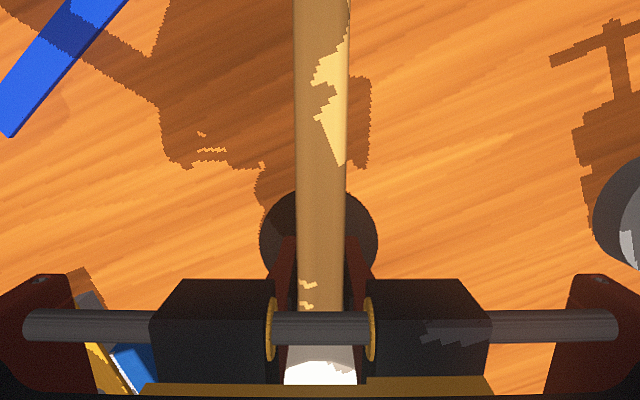

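The mallet is held level and upright (head centre in the crop at (275,290), clear of the pad; measured weight 4.2 N). Now the blow.

```bash
python3 - <<'E'
from h import *
p=[.533,.1795]
manip.movel([.4925,.4378,.24],vel=.25)
manip.move_ptp([*p,.24],q(175.5))
manip.movel([*p,.206],vel=.15); manip.sleep(.2)
f0=np.array(manip.current_contact_force())
r=manip.movel([*p,.1325],vel=.25,until_force=30)
print(r,manip.current_position(),manip.current_contact_force()-f0)
manip.sleep(.1);print(manip.current_position(),manip.current_contact_force()-f0,manip.current_ft_torque())
snap('scene','s3');print(manip.current_time_s())
E
python3 - <<'E'
import cv2
im=cv2.imread('pics/s3.png');cv2.imwrite('pics/s3c.png',cv2.resize(im[150:280,280:440],None,fx=4,fy=4,interpolation=cv2.INTER_CUBIC))
E
```

```text
False [0.53281762 0.17980539 0.13282853] [-6.20784004  0.75103345  6.85976125]
[0.53280141 0.17979464 0.13326687] [-4.59575118  1.80363519  6.45111682] [0.34256855 0.92923336 0.0774933 ]
10.8083
```

View pics/s3c.png

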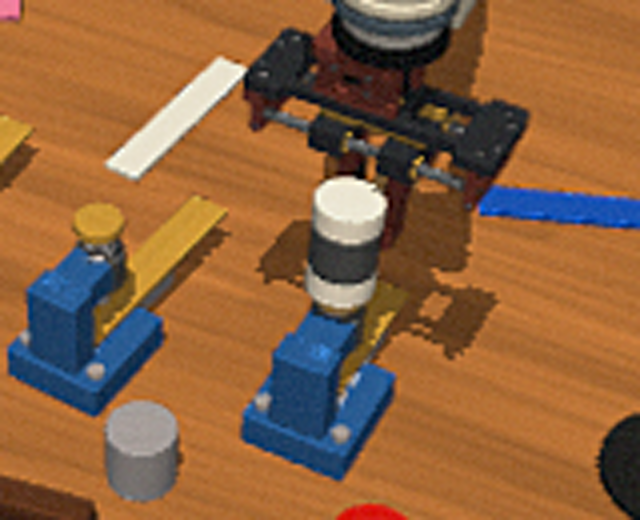

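The blow landed, with the mallet centred on punch c. But only 6.5 N is held now, and about 9 N is expected at the bottom, so the punch may not be fully down. I'll press further with a force stop.

```bash
python3 - <<'E'
from h import *
f0=np.array(manip.current_contact_force())
p=[.533,.1795]
for z in (.1305,.1285,.1265,.1245,.1225,.1205):
    r=manip.movel([*p,z],vel=.03,until_force=15)
    f=np.array(manip.current_contact_force());print(z,r,np.round(manip.current_position(),4),np.round(f-f0+[0,0,6.45],1),np.round(manip.current_ft_torque(),2))
    if r or f[2]-f0[2]>12: break
snap('scene','s4');print(manip.current_time_s())
E
python3 - <<'E'
import cv2
im=cv2.imread('pics/s4.png');cv2.imwrite('pics/s4c.png',cv2.resize(im[150:280,280:440],None,fx=4,fy=4,interpolation=cv2.INTER_CUBIC))
E
```

```text
0.1305 False [0.533  0.1797 0.1312] [-0.9 -0.1  7.4] [0.39 0.95 0.04]
0.1285 False [0.533  0.1797 0.1299] [-3.1 -0.2 15.5] [0.21 1.2  0.  ]
0.1265 False [0.533  0.1798 0.1296] [-9.3 -2.7 31.9] [-0.1   2.07 -0.05]
11.6083
```

View pics/s4c.png

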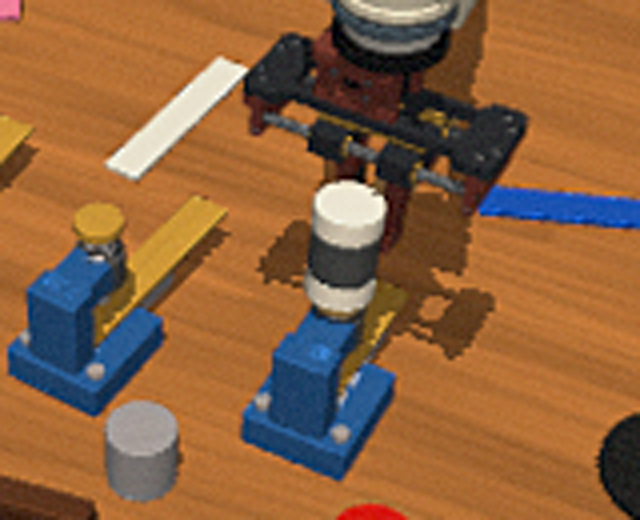

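The force rose from 7 to 32 N within 0.5 mm, so the punch is hard on the bar. I'll lift, check the mallet's tilt, then stand it back on the pad.

```bash
python3 - <<'E'
from h import *
p=[.533,.1795]
manip.movel([*p,.24],vel=.2)
g=[.4917,.4362]
manip.move_ptp([*g,.24],q(157.5)); manip.movel([*g,.06],vel=.2); manip.sleep(.2)
print(np.round(manip.current_contact_force(),2),np.round(manip.current_ft_torque(),3))
wsnap('w5');snap('scene','s5');print(manip.current_time_s())
E
python3 - <<'E'
import cv2
im=cv2.imread('pics/s5.png');cv2.imwrite('pics/s5c.png',cv2.resize(im[190:310,320:520],None,fx=4,fy=4,interpolation=cv2.INTER_CUBIC))
E
```

```text
[ 0.13  1.2  -4.17] [ 0.081  0.16  -0.05 ]
14.6917
```

View pics/s5c.png

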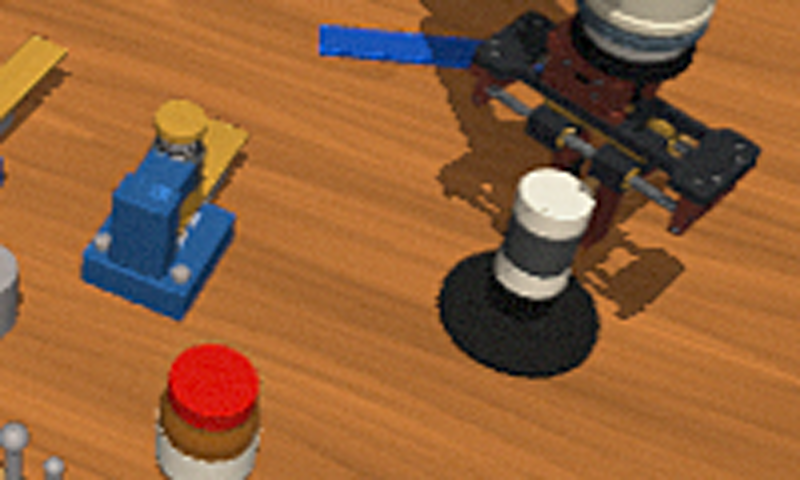

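View pics/w5.png

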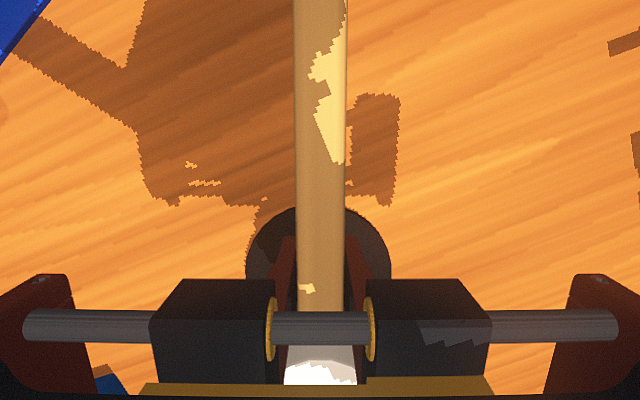

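The mallet is nearly upright over the pad, punch c has sprung back up and the bar is still in place. Now I stand the mallet down.

```bash
python3 - <<'E'
from h import *
g=[.4917,.4362]
r=manip.movel([*g,.0265],vel=.06,until_force=10)
print(r,manip.current_position(),np.round(manip.current_contact_force(),2),np.round(manip.current_ft_torque(),3))
jaws.set_gripper(.03,20); manip.sleep(.3); jaws.set_gripper(.06)
print(manip.current_grip_width(),np.round(manip.current_contact_force(),2))
manip.movel([*g,.16],vel=.12)
manip.movel([.5766,.4010,.26],vel=.25); wsnap('w6');snap('scene','s6');print(manip.current_time_s())
E
python3 - <<'E'
import cv2
im=cv2.imread('pics/s6.png');cv2.imwrite('pics/s6c.png',cv2.resize(im[190:310,320:520],None,fx=4,fy=4,interpolation=cv2.INTER_CUBIC))
E
```

```text
False [0.49175996 0.43622086 0.02631654] [-0.07  0.71 -4.81] [ 0.029  0.121 -0.013]
0.059935188423107556 [ 0.04 -0.58  0.18]
18.7917
```

View pics/s6c.png

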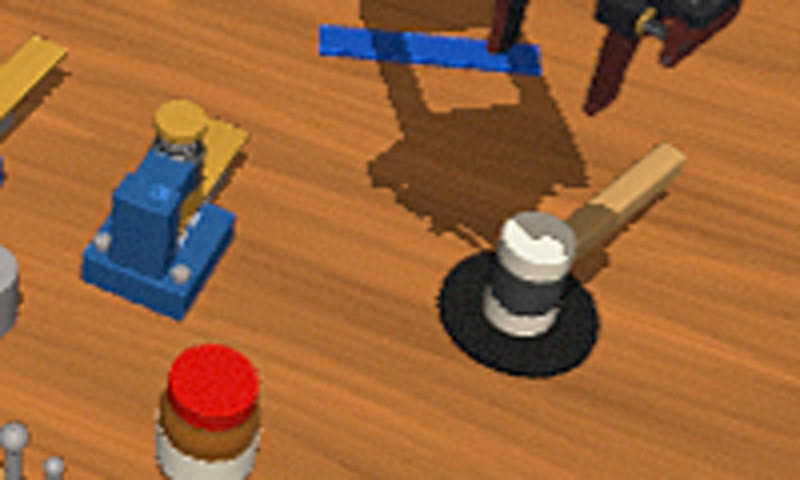

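View pics/w6.png

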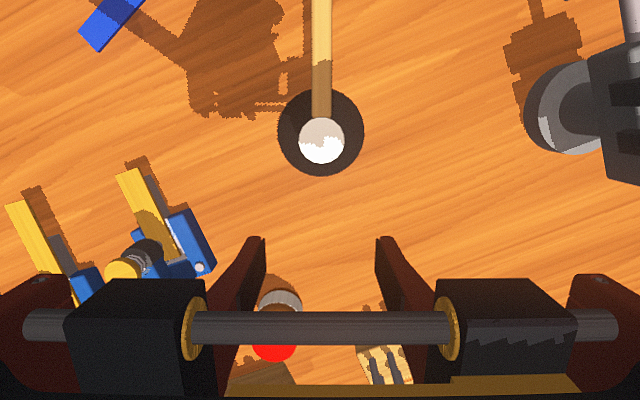

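The mallet stands upright in the middle of the pad, with its top at (321,141) in w6, almost where it started. Now the short bar.

```bash
python3 - <<'E'
from h import *
a=np.radians(175.8);u=np.array([np.cos(a),np.sin(a)])
o=np.array([.5742,.1757]);g=o+.070*u
manip.move_ptp([*(g+.0*u),.20],q(175.8))
jaws.set_gripper(.056,40)
f=manip.movel([*g,.025],vel=.12,until_force=10);print(f,manip.current_position())
jaws.set_gripper(0,40);manip.sleep(.1);print(manip.current_grip_width(),np.round(manip.current_contact_force(),2))
manip.movel([*g,.029],vel=.04)
manip.movel([*(g+.13*u),.029],vel=.12);manip.sleep(.1)
print(manip.current_grip_width(),np.round(manip.current_contact_force(),2),manip.current_time_s())
wsnap('w7');snap('scene','s7')
E
python3 - <<'E'
import cv2
im=cv2.imread('pics/s7.png');cv2.imwrite('pics/s7c.png',cv2.resize(im[130:280,240:440],None,fx=4,fy=4,interpolation=cv2.INTER_CUBIC))
E
```

```text
False [0.50488242 0.18096296 0.02561395]
0.031225479625839502 [-1.15 -0.88  4.65]
0.031643924303449165 [ 0.23 -0.85 -2.53] 23.85
```

View pics/s7c.png

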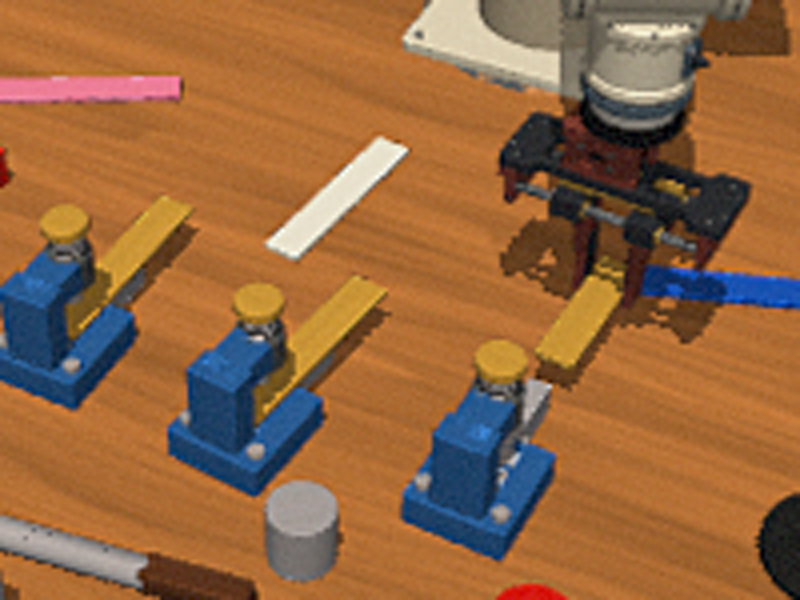

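View pics/w7.png

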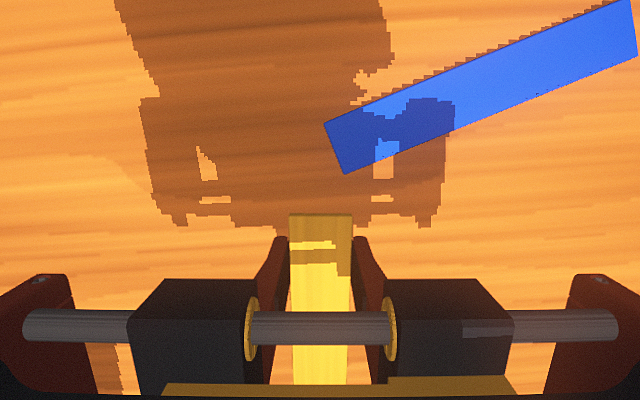

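The bar is drawn out cleanly and held in the jaws, and the long bars and punches are untouched. Next, over the tray with a wrist check of the tray's pose.

```bash
python3 - <<'E'
from h import *
p=np.array(manip.current_position())
manip.movel([p[0],p[1],.26],vel=.25)
for y in(175,180,170): print(y,np.round(manip.ik([.493,-.413,.03],q(y)),2))
manip.move_ptp([.493,-.413,.26],q(175)); wsnap('w8');snap('scene','s8');print(manip.current_grip_width(),manip.current_time_s())
E
```

```text
175 [-0.72  0.7   1.68 -0.    0.77 -2.2 ]
180 [-0.72  0.7   1.68 -0.    0.77 -2.29]
170 [-0.72  0.7   1.68 -0.    0.77 -2.11]
0.03128368977347941 27.325
```

View pics/w8.png

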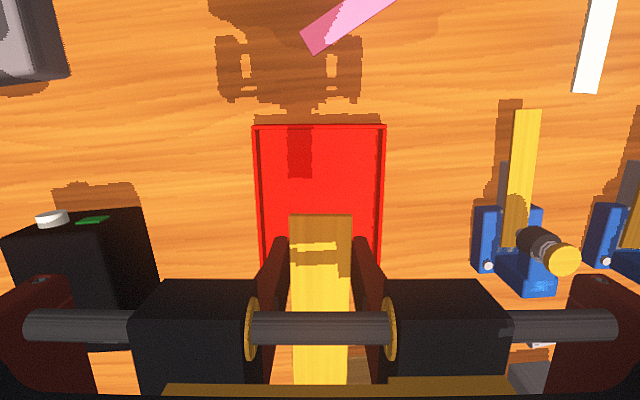

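View pics/s8.png

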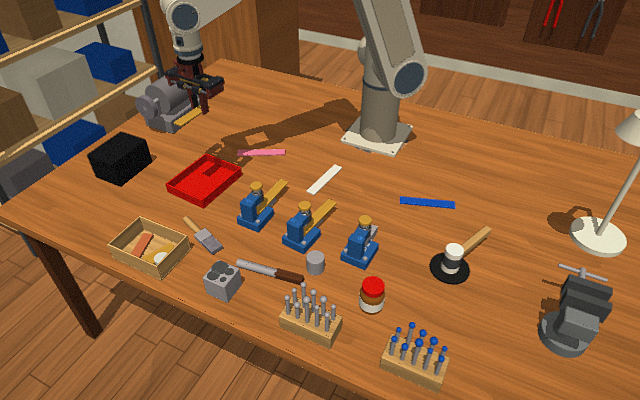

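In w8 the tray's near rim runs from (252,126) to (386,126), parallel to the jaws.

```bash
python3 - <<'E'
from h import *
s=np.load('pics/w8.npy',allow_pickle=True).item()
P=ray(s,[[252,125.5],[386.5,125.5]],.036);print(P,np.linalg.norm(P[1]-P[0]))
m=P.mean(0)[:2];d=(P[1]-P[0])[:2];n=np.array([d[1],-d[0]])/np.linalg.norm(d);n=n if n[0]>0 else -n
c=m+.1*n;yaw=np.degrees(np.arctan2(-n[1],-n[0]))%360;print('centre',c,'tool yaw',yaw)
t=c-.0375*n
manip.movel([*t,.08],q(yaw),vel=.15)
r=manip.movel([*t,.0075],vel=.05,until_force=6);print(r,manip.current_position(),np.round(manip.current_contact_force(),2))
jaws.set_gripper(.05,10);manip.sleep(.2)
manip.movel([*t,.14],vel=.15)
manip.movel([*(t-.06*n),.26],vel=.25);manip.sleep(.2);wsnap('w9');snap('scene','s9');snap('top','t9');print(manip.current_time_s(),manip.current_contact_force())
E
python3 - <<'E'
import cv2
im=cv2.imread('pics/s9.png');cv2.imwrite('pics/s9c.png',cv2.resize(im[130:290,150:400],None,fx=3.2,fy=3.2,interpolation=cv2.INTER_CUBIC))
E
```

```text
[[ 0.42772542 -0.48627973  0.036     ]
 [ 0.44132566 -0.32917282  0.036     ]] 0.15769447615601465
centre [ 0.53415295 -0.4163507 ] tool yaw 175.05242317449168
False [ 0.49704513 -0.41329398  0.00789388] [-0.4  -1.01 -2.12]
33.05 [-0.46574292  0.41937375  0.08504482]
```

View pics/w9.png

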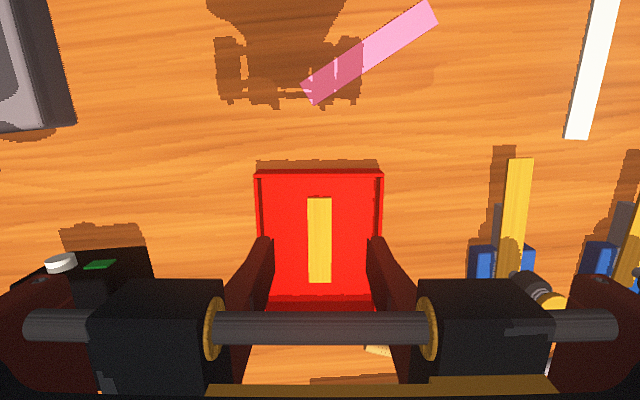

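View pics/s9c.png

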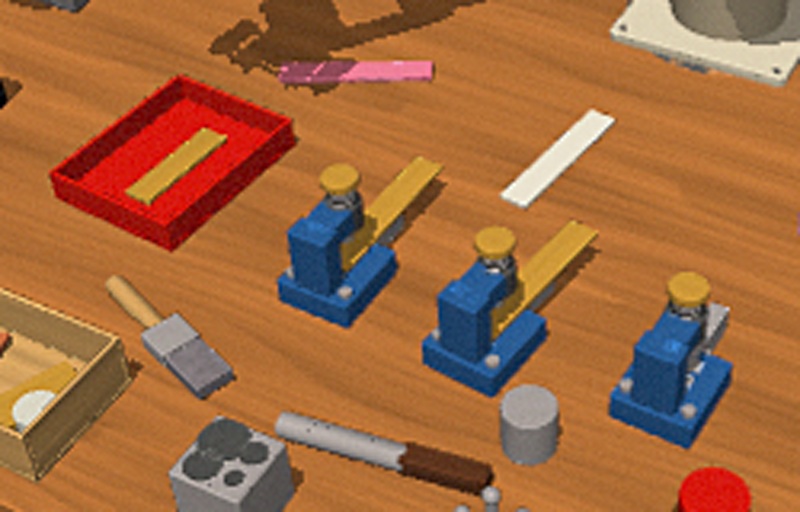

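View pics/t9.png

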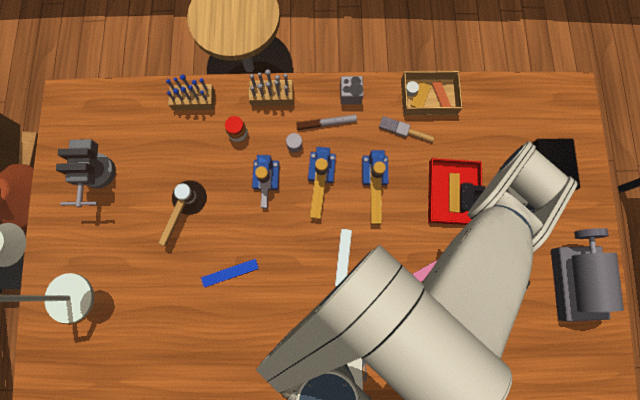

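The bar lies flat in the tray ((319,240) in w9), the mallet is on its pad ((182,192) in t9), all the punches are up, and nothing else has moved. Handing in.

```bash
python3 - <<'E'
from h import *
manip.hand_in()
E
```

```text
the job is handed in; nothing more can be done
```

I struck punch c with the mallet, stood the mallet back on its pad and laid the short bar flat in the red tray. I handed the job in at about 33 s of the 64 s allowed; it reports no verdict.

- **Blow:** The move was commanded at a mean 0.25 m/s with the mallet centred on the punch. I did not measure the actual speed at contact.
- **Full drive:** After that first blow only 6.5 N was held, against about 9 N expected with the punch at the bottom. I pressed on slowly in the same contact until the force jumped from 7 to 32 N within half a millimetre, which means the punch was bearing hard on the bar. I had no direct reading of the punch's travel.
- **Last pictures:** The bar lies flat near the tray's centre and the mallet stands upright on the pad. All the punches are up, and the long bars, jar, brush, ring stick and weight look unmoved. The gripper is clear of everything.
- **Disagreements:** The first top-view and scene-view positions differed by up to 14 mm on the mallet and 8 mm on the punch. I used the wrist-camera values instead, which agreed with each other to about 3 mm.

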